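Hold a hot roll over the plate with the tongs

TASK

The round seeded roll on the cooling rack is straight from the oven and too hot for fingers: pick up the kitchen tongs by their two handles, close the tongs round that roll where it lies, lift it off the rack and bring it over the middle of the white side plate, which catches the crumbs. Finish still holding it there, gripped in the tongs with its underside about 10 cm above the worktop, so that I can look at how the base is baked: do not set it down or let go. Leave the two long rolls, the rack, the plate and the tumbler where they are, do not touch the round roll with the gripper itself, and do not let it fall onto the worktop or the plate.

Things in the scene. Friction and masses are not known exactly. Their poses are not given: they have to be found in the camera images.
- tongs: Kitchen tongs lying on their side: steel arms, teal silicone grips and heads, 295 mm long with the wire ring at the back, 32 mm high, 0.145 kg. Two arms, sprung apart, turn about an upright steel pin. Origin: centre of the pin's underside, level with the tongs' underside; x along the centre line from pin to heads, y to the left arm, z along the pin (up as they lie).
- tongs_grip (a point): Midpoint of the two silicone grips, 115 mm ahead of the pin, 16 mm above the underside. Grips: 80 to 150 mm ahead of the pin, 26 mm high (3 to 29 mm above the underside), bulging outwards; 54 mm over their outsides when open, about 40 mm when closed on the round roll, 24 mm at the stop. The springs push back with 5 N a side when open, 7 N on the roll, and reopen the tongs when let out.
- tongs_heads (a point): Centre-line point between the two heads, 237 mm ahead of the pin, 16 mm above the underside. Each head is a shallow V-shaped silicone pad, hollow side in, 47 mm long, 32 mm high (0 to 32 mm above the underside), 5 mm thick. Open, the gap is 92 mm at their middles and about 80 mm at their ends, and they measure about 104 mm over their outsides. A head moves 2.06 mm for each 1 mm of its grip.
- tongs_left: The left arm of the tongs (+y side), with its grip and head; its origin is that of the tongs and its axes agree with the tongs' axes when sprung open; it turns up to 0.13 rad inwards (0.06 rad on the round roll).
- tongs_right: The right arm of the tongs (-y side), the mirror image of the left; the two arms always move alike.
- round_roll: The hot roll to lift: round, golden brown, sprinkled with pale sesame seeds, 62 mm in diameter (widest 19 mm above its underside), 46 mm high, about 0.06 kg, firm (squeezing the grips with 40 N does not harm it), lying on the rack. The origin is the centre of its flat underside, z up.
- long_roll_a: A long roll with three slanting cuts, 94 x 48 x 40 mm, loose on the rack; to be left alone. Origin at the centre of its underside, x along its length.
- long_roll_b: A second long roll, the same as the first; to be left alone.
- rack: Wire cooling rack, 190 x 310 mm, loose on the worktop; the tops of its wires are 24 mm above the worktop. Origin on the worktop under its centre, y along its length. The three rolls lie 98 mm apart along its length, in any order.
- side_plate: Round white side plate, 170 mm in diameter, 16 mm high, loose on the worktop. Origin at the centre of its underside.
- tumbler: Clear glass tumbler, 81 mm in diameter, 91 mm high, standing behind the plate; to be left alone. Origin at the centre of its underside.
Things that resemble listed ones, but are neither listed nor needed, are in the scene too. Several things look just like the side_plate: the one meant starts farthest to the robot's left.

How it is judged:
By the outcome, as a careful person would: the job done as asked, in the order asked, and still so for the second after the job is handed in, while the arm keeps its last pose, push and grip.
It also fails if it takes over 42 s, if anything falls off the work surface, if the arm or the gripper's body presses on something with over 40 N, if the wrist force passes 120 N, or if a joint passes its speed limit or range.

ROBOT

A 6-joint arm with a two-finger parallel gripper is mounted at the origin on a cart in front of the work surface, level with it; the furniture and walls round the work are solid. World frame = base frame: x ahead of the robot, y to its left, z up, the work surface at z = 0. Lengths are in mm, angles in rad, forces in N, time in s.
With the tool pointing down it reaches from about 350 to 875 mm from the base axis. Payload 4.2 kg.
Tool frame: the origin (TCP) lies at the very end of the fingers, on their centre line; the grasp point (between the pads) lies arm.hold_point_z behind it (arm.hold_point_z is the distance from the TCP to the grasp point, in mm); y points along the fingers, x is the direction in which the jaws open and shut, and the axes are right-handed (so a half turn about y gives the same grasp; the last joint's range is limited). The gripper opens to 85 mm and grips with 20 to 120 N. Pads are 22 mm wide; open, the fingers measure 114 mm over their backs; the gripper's body (76 mm by 85 mm) begins 54 mm behind the grasp point. The pads swing forward as they close: fully open they stand 13 mm farther back than shut.
Start: joints at [-1.058, 0.385, 0.008, 0, -1.194, -0.259], TCP at [156.944, -604.953, 231.312] pointing down, gripper open.
Joint ranges: [-3.14, 3.14], [-1.21, 2.06], [-1.07, 1.41], [-3.16, 2.05], [-2.99, -0.16], [-3.1, 3.1]. Speed limits (rad/s): [2.79, 2.79, 3.14, 3.14, 3.14, 3.14].

INTERFACE

Orientations are given as a unit quaternion [x, y, z, w].
In Python, from bench import arm gives the robot as it stands.
- The arm moves only by the shell command python3 -m creep 'ROWS'. ROWS is JSON, a list of rows, each a list of 3 entries, a list of its own where there are three numbers: the shift along the world's x, y, z in mm, then the turn, a rotation vector about the world's x, y, z in rad, then the gripper command: -1 is shut, 1 is fully open, values between are in proportion. In form: [[[dx, dy, dz], [wx, wy, wz], jaw], ...]. A call has 1 to 12 rows; each row is the pose to reach, as a shift and turn from the pose commanded when the call began; what a row does not reach only later rows make up. A row lasts 1/12 s, in which the tool goes at most 41.7 mm and 7.16 degrees, less where a joint would pass 70% of its speed; a pose out of reach is approached as far as the arm can. A call with a gripper value outside its range is refused whole. The fingers move at their own pace and stop on an object; the grip force is fixed at half the most. Time passes only in rows, so rows that repeat a pose let the fingers close. It gives the time, the measured TCP pose, the force and the opening at its end, in the units of the state.
- arm.read_state(): the state, without advancing time (a new reading comes with each control period).
- arm.get_image(name): name is "scene" or "top" or "wrist"; returns (picture, depth): 480x640x3 uint8, red, green, blue; 480x640 float32, mm along the optical axis (not along the pixel's ray), 0 where there is no reading.
- arm.camera_params(name): a dict with "camera_matrix" (3x3 intrinsics, pixels), "extrinsics" (4x4, takes a point from world to camera coordinates); the wrist camera has in their place "T_tool_cam" (4x4, takes a point from camera to tool coordinates, whose origin is the TCP and whose axes are the tool frame's). Camera axes: x right, y down, z forward; pixel columns grow to the right and rows downward; lengths in mm; the calibration is good to about 2 mm. A picture is of the moment at which its call begins: read the wrist's pose just before it. camera_params takes no time and is no camera call.
- arm.job_done(): hands the job in, once; it reports no verdict.
The state is a dict: "clock": time; "joints": joint angles; "joint_vel": joint speeds; "joint_efforts": joint torques, N m; "position": TCP position; "ee_rot": TCP orientation; "contact_force": force on the tool from outside, world axes, zero at the start; "wrist_torque": the same for the moment, N m; "gripper_width": finger opening in mm.
Only numpy, scipy, OpenCV 4.12 (cv2) and the standard library are available. Lean on these libraries where they do the work, as an engineer would, in place of code of your own. Each camera call takes 0.05 s, during which the arm holds its last target.

## Working session

There is one attempt and no reset: what is moved stays moved. The work goes in short steps, Python scripts to look and compute and a shell command to move; the robot and the scene stay as the last step left them, time stands still between calls to the robot, and variables do not carry over. Pictures are saved under pics/ and viewed, and the job is handed in when it is done.

```bash
ls; mkdir -p pics; python3 - <<'E'
from bench import arm
import cv2,numpy as np
s=arm.read_state();print(s)
print(arm.hold_point_z)
for n in("scene","top"):
    p,d=arm.get_image(n);cv2.imwrite(f"pics/{n}0.png",p[:,:,::-1]);np.savez(f"{n}0.npz",p=p,d=d)
    print(arm.camera_params(n))
print(arm.camera_params("wrist"))
E
```

```text
pics
{'clock': 0.0, 'joints': array([-1.05842368e+00,  3.85543583e-01,  6.59164321e-03, -5.17963012e-04,
       -1.19399764e+00, -2.58616949e-01]), 'joint_vel': array([-6.72065035e-04,  4.72363582e-04,  8.57968581e-04, -1.99630275e-04,
        5.86780383e-05,  2.05795383e-03]), 'joint_efforts': array([ 1.18584667e-03, -3.92287517e+01,  1.88409913e+01,  4.18645084e+00,
       -4.64533368e-03, -9.16405085e-07]), 'position': array([ 156.77873147, -604.39462236,  230.21322906]), 'ee_rot': array([ 0.43213026,  0.55966124, -0.55875489, -0.43340017]), 'contact_force': array([-0.30368081, -0.74527782, -0.31894257]), 'wrist_torque': array([-0.02307968,  0.00621455,  0.0565791 ]), 'gripper_width': 85.20456387372687}
18.700000000000003
{'camera_matrix': array([[559.62982808,   0.        , 326.49556566],
       [  0.        , 559.62982808, 236.27195453],
       [  0.        ,   0.        ,   1.        ]]), 'extrinsics': array([[-7.59169546e-01, -6.50821159e-01,  9.66541321e-03,
         3.90274067e+02],
       [-5.63423647e-01,  6.49641976e-01, -5.10410714e-01,
         4.05019133e+02],
       [
[... 521 characters left out ...]
       [ 1.80567432e-01,  8.14675940e-04, -9.83562270e-01,
         1.37471562e+03],
       [ 0.00000000e+00,  0.00000000e+00,  0.00000000e+00,
         1.00000000e+00]])}
{'camera_matrix': array([[386.69869581,   0.        , 317.3617668 ],
       [  0.        , 386.69869581, 241.74452811],
       [  0.        ,   0.        ,   1.        ]]), 'T_tool_cam': array([[ 9.99999525e-01,  5.04111445e-04,  8.34265388e-04,
        -5.70156446e-01],
       [-6.62596468e-04, -2.76174042e-01,  9.61107413e-01,
        -1.41684052e+02],
       [ 7.14907691e-04, -9.61107509e-01, -2.76173577e-01,
         6.88039902e+01],
       [ 0.00000000e+00,  0.00000000e+00,  0.00000000e+00,
         1.00000000e+00]])}
```

View pics/scene0.png

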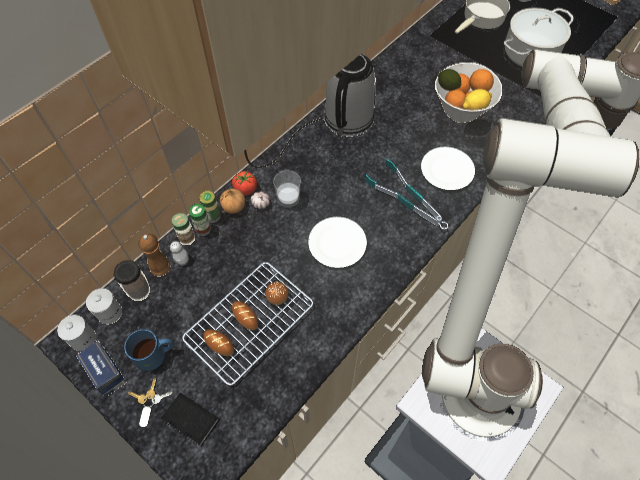

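View pics/top0.png

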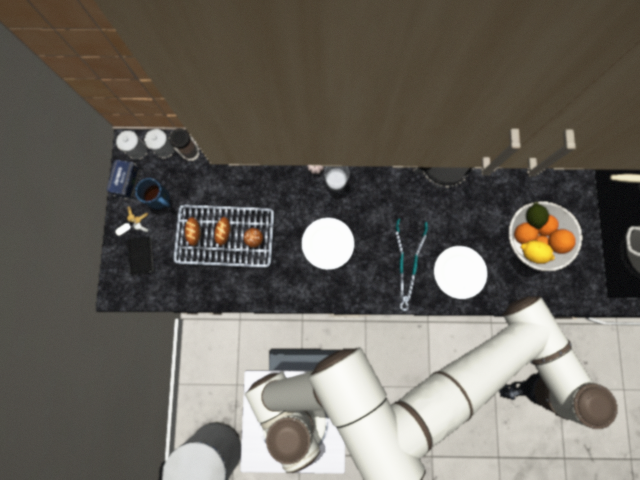

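The top view shows the left plate at (328,243), the tongs at (405,265) with heads up, the round roll at (254,238), the long rolls at (192,232) and (222,230), and the tumbler at (337,180). Next I'll measure them.

```bash
cat > h.py <<'E'
import numpy as np,cv2
from bench import arm
from scipy.spatial.transform import Rotation as R
def cam(n,s=None):
    c=arm.camera_params(n);K=c["camera_matrix"]
    if n=="wrist":
        T=np.eye(4);T[:3,:3]=R.from_quat(s["ee_rot"]).as_matrix();T[:3,3]=s["position"]
        W=T@c["T_tool_cam"]
    else: W=np.linalg.inv(c["extrinsics"])
    return K,W
def ray(K,W,uv,z):
    uv=np.atleast_2d(uv).astype(float)
    d=np.c_[(uv-K[[0,1],[2,2]])/K[0,0],np.ones(len(uv))]@W[:3,:3].T
    o=W[:3,3];t=(z-o[2])/d[:,2];return o+t[:,None]*d
def dep(K,W,uv,D):
    uv=np.atleast_2d(uv);z=D[uv[:,1],uv[:,0]]
    c=np.c_[(uv-K[[0,1],[2,2]])/K[0,0],np.ones(len(uv))]*z[:,None]
    return c@W[:3,:3].T+W[:3,3]
E
cat > m.py <<'E'
from h import *
for n in("scene","top"):
    f=np.load(n+"0.npz");p,D=f["p"],f["d"];K,W=cam(n)
    hsv=cv2.cvtColor(p,cv2.COLOR_RGB2HSV)
    def blobs(m,a,name,z):
        k,l,st,c=cv2.connectedComponentsWithStats(m.astype(np.uint8))
        for i in range(1,k):
            if st[i,4]<a: continue
            vu=np.argwhere(l==i)[:,::-1];P=dep(K,W,vu,D)
            print(n,name,c[i].round(1),st[i],"ray",ray(K,W,c[i],z).round(1)[0],"depth med",np.median(P,0).round(1),"zmax",np.percentile(P[:,2],95).round(1),"ext",(np.percentile(P,2,axis=0)).round(0),np.percentile(P,98,axis=0).round(0))
    H,S,V=[hsv[...,i].astype(int) for i in range(3)]
    blobs((H>78)&(H<98)&(S>100)&(V>50),12,"teal",20)
    blobs((V>215)&(S<30),1200 if n=="top" else 800,"white",14)
    blobs((H>5)&(H<20)&(S>100)&(V>80),90,"brown",55)
E
python3 m.py
python3 - <<'E'
import cv2
a=cv2.imread("pics/top0.png")
cv2.imwrite("pics/c1.png",cv2.resize(a[190:320,380:500],None,fx=5,fy=4.6,interpolation=cv2.INTER_CUBIC))
a=cv2.imread("pics/scene0.png")
cv2.imwrite("pics/c2.png",cv2.resize(a[150:400,170:480],None,fx=2.4,fy=2.4,interpolation=cv2.INTER_CUBIC))
E
```

```text
scene teal [390.7 165.1] [385 159  12  15  81] ray [ 610.7 -424.3   20. ] depth med [ 613.2 -423.4   22. ] zmax 32.3 ext [ 587. -452.   -3.] [ 633. -416.   33.]
scene teal [369.9 180.9] [365 174  12  14  74] ray [ 622.1 -332.7   20. ] depth med [ 622.1 -331.3   19.9] zmax 33.4 ext [ 599. -357.   -2.] [ 648. -325.   37.]
scene teal [414.4 192.5] [406 185  17  17 104] ray [ 491.7 -387.9   20. ] depth med [ 488.9 -385.9   24.1] zmax 32.8 ext [ 460. -409.    5.] [ 524. -378.   35.]
scene teal [405.  201.4] [398 193  16  17 103] ray [ 493.8 -342.6   20. ] depth med [ 493.3 -340.8   22.5] zmax 34.1 ext [ 466. -363.    2.] [ 523. -336.   35.]
scene white [538.6  29. ] [ 511   10   59   37 1465] ray [  583.3 -1312.2    14. ] depth med [  537.4 -1156.4   129.9] zmax 140.2 ext [  453. -1243.   116.] [  638. -1093.   143.]
scene white [561.   71.9] [ 533   50   56   50 1422] ray [  407.4 -1162.6    14. ] depth med [ 264.5 -473.4  587.7] zmax 654.6 ext [ 192. -547.  558.] [ 335. -335.  658.]
scene white [527.5 141.8] [ 499  119   58   47 2079] ray [ 333.1 -799.8   14. ] depth med [ 195.2 -114.8 
[... 8417 characters left out ...]
7.7   55. ] depth med [969.7 524.9 419. ] zmax 610.0 ext [966. 410.  38.] [973. 646. 621.]
top brown [546.6 235.1] [ 514  215   62   38 1258] ray [ 589.6 -808.9   55. ] depth med [ 575.2 -782.6  126.1] zmax 163.0 ext [ 525. -833.   87.] [ 626. -693.  165.]
top brown [191.6 230.6] [185 217  15  28 319] ray [589.3 340.8  55. ] depth med [587.7 338.5  60. ] zmax 67.1 ext [549. 320.   2.] [631. 373.  68.]
top brown [221.5 230.5] [214 217  16  28 314] ray [590.9 243.9  55. ] depth med [590.1 241.9  59.6] zmax 67.5 ext [551. 222.   1.] [632. 281.  69.]
top brown [252.4 236.8] [244 228  18  19 274] ray [571.5 143.1  55. ] depth med [568.6 141.6  63.9] zmax 71.5 ext [544. 115.  46.] [599. 170.  73.]
```

View pics/c1.png

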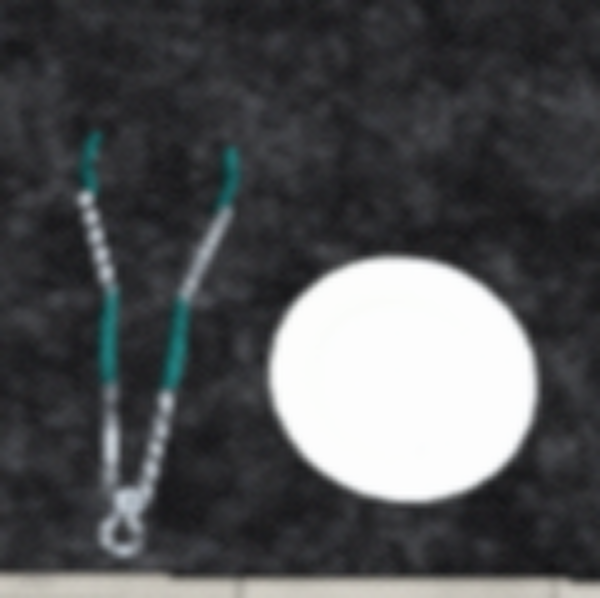

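View pics/c2.png

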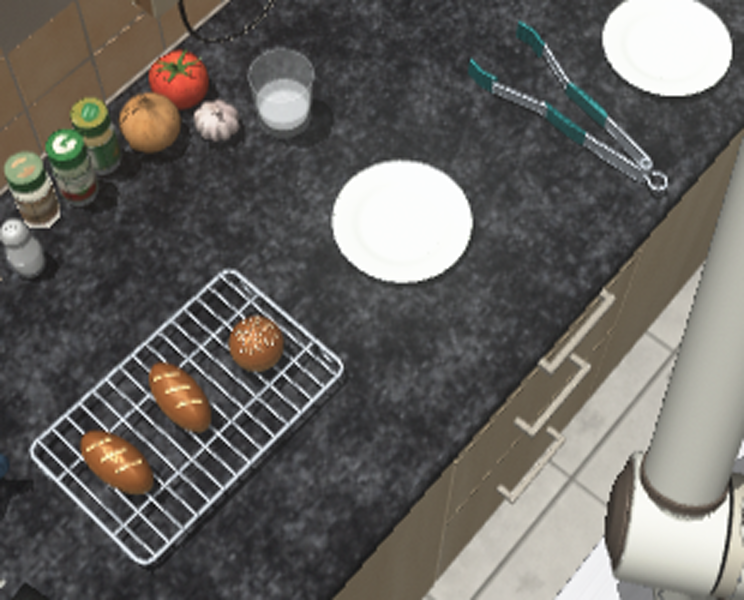

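Candidates:
- **Round seeded roll:** top (252,237), scene (276,293). Only this one is round with seeds. The long rolls at (192,231) and (222,230) have cuts, and the onion at scene (232,200) is off the rack.
- **Plate:** the left one at top (328,243), at y ≈ -100. The other, at (460,272), is at y ≈ -537.
- **Tongs:** there is only one pair.

The scene crop shows the seeds on the roll. Next I'll work out the tool yaw.

```bash
python3 - <<'E'
from h import *
s=arm.read_state();M=R.from_quat(s["ee_rot"]).as_matrix()
print(M.round(3),s["position"])
x=M[:,0]
for t in(np.array([.109,.994,0]),-np.array([.109,.994,0])):
    print("yaw",np.arctan2(x[0]*t[1]-x[1]*t[0],x[:2]@t[:2]))
T=np.array([493.3,-365])
print(T-s["position"][:2])
# two-view intersect for roll
A=[];b=[]
for n,uv in(("top",(252.4,236.8)),("scene",(276.5,293.1))):
    K,W=cam(n);d=np.r_[(np.array(uv)-K[[0,1],[2,2]])/K[0,0],1];d=W[:3,:3]@d;d/=np.linalg.norm(d)
    P=np.eye(3)-np.outer(d,d);A.append(P);b.append(P@W[:3,3])
print(np.linalg.lstsq(np.vstack(A),np.hstack(b),rcond=None)[0])
E
```

```text
[[-0.251 -0.001 -0.968]
 [ 0.968  0.002 -0.251]
 [ 0.002 -1.     0.   ]] [ 156.82867035 -604.46437655  230.3464623 ]
yaw -0.36286435092237646
yaw 2.7787283026674165
[336.47132965 239.46437655]
[571.49411739 143.72262022  46.36909392]
```

```bash
python3 -m creep '[[[15,11,0],[0,0,0],1],[[45,32,0],[0,0,-0.05],1],[[78,56,-5],[0,0,-0.1],1],[[111,79,-12],[0,0,-0.15],1],[[144,103,-20],[0,0,-0.2],1],[[177,126,-30],[0,0,-0.25],1],[[210,150,-40],[0,0,-0.3],1],[[243,174,-50],[0,0,-0.34],1],[[276,197,-60],[0,0,-0.363],1],[[306,219,-70],[0,0,-0.363],1],[[328,234,-78],[0,0,-0.363],1],[[336,240,-81],[0,0,-0.363],1]]'
python3 - <<'E'
from h import *
s=arm.read_state();p,d=arm.get_image("wrist");cv2.imwrite("pics/w1.png",p[:,:,::-1])
np.savez("w1.npz",p=p,d=d)
M=R.from_quat(s["ee_rot"]).as_matrix();print(M.round(3),s["position"],s["clock"])
K,W=cam("wrist",s)
hsv=cv2.cvtColor(p,cv2.COLOR_RGB2HSV);H,S,V=[hsv[...,i].astype(int) for i in range(3)]
k,l,st,c=cv2.connectedComponentsWithStats(((H>78)&(H<98)&(S>100)&(V>50)).astype(np.uint8))
for i in range(1,k):
    if st[i,4]<100: continue
    vu=np.argwhere(l==i)[:,::-1];P=dep(K,W,vu,d);P=P[P[:,2]>18]
    print(c[i].round(0),st[i],P.mean(0).round(1),P.min(0).round(0),P.max(0).round(0))
E
```

```text
clock: 1.1
position: [495.1, -362.2, 148.2]
ee_rot: [-0.525, -0.473, 0.473, 0.527]
contact_force: [-1.1, -0.4, -0.9]
gripper_width: 85.3
[[ 0.105 -0.002 -0.994]
 [ 0.994  0.001  0.105]
 [ 0.001 -1.     0.002]] [ 495.10222991 -362.19206913  148.18511712] 1.1
[283. 234.] [276 188  14  94 921] [ 493.3 -386.    28.2] [ 427. -393.   18.] [ 529. -355.  290.]
[345. 233.] [339 188  14  95 919] [ 497.2 -342.6   28.2] [ 427. -355.   22.] [ 533. -337.  290.]
[255. 386.] [250 361  12  52 368] [ 612.4 -423.2   30. ] [ 590. -428.   19.] [ 637. -416.   33.]
[372. 387.] [366 360  13  54 371] [ 621.6 -332.1   30.2] [ 599. -337.   18.] [ 646. -327.   33.]
```

View pics/w1.png

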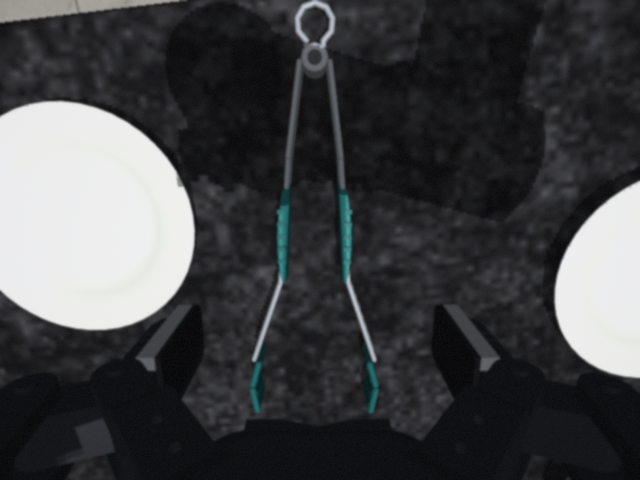

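The wrist view shows the tongs between the open fingers: grips at (283,234) and (345,233), heads at (255,386) and (372,387), pin at (315,57). The grip-to-head distance comes out at 122.5 mm against the stated 122, so the measurement holds.

```bash
python3 -m creep '[[[1,0,-20],[0,0,-0.004],1],[[1,0,-50],[0,0,-0.004],1],[[1,0,-80],[0,0,-0.004],1],[[1,0,-100],[0,0,-0.004],1],[[1,0,-110],[0,0,-0.004],1],[[1,0,-110],[0,0,-0.004],1],[[1,0,-110],[0,0,-0.004],1]]'
python3 - <<'E'
from h import *
s=arm.read_state();p,d=arm.get_image("wrist");cv2.imwrite("pics/w2.png",p[:,:,::-1])
print(s["position"],s["contact_force"])
K,W=cam("wrist",s)
hsv=cv2.cvtColor(p,cv2.COLOR_RGB2HSV);H,S,V=[hsv[...,i].astype(int) for i in range(3)]
k,l,st,c=cv2.connectedComponentsWithStats(((H>78)&(H<98)&(S>100)&(V>50)).astype(np.uint8))
for i in range(1,k):
    if st[i,4]<100: continue
    vu=np.argwhere(l==i)[:,::-1];P=dep(K,W,vu,d);P=P[(P[:,2]>15)&(P[:,2]<45)]
    print(c[i].round(0),st[i],P.mean(0).round(1),P.min(0).round(0),P.max(0).round(0))
E
```

```text
clock: 1.73
position: [493.9, -365.7, 40.8]
ee_rot: [0.528, 0.471, -0.471, -0.527]
contact_force: [0.4, -0.1, 0.1]
gripper_width: 85.2
[ 493.86914152 -365.72071221   40.8123819 ] [ 0.43355032 -0.05707468  0.09801088]
[270. 299.] [ 260  223   20  147 1751] [ 493.5 -386.2   27.6] [ 461. -393.   25.] [ 529. -378.   30.]
[370. 298.] [ 361  224   21  147 1847] [ 498.1 -343.    27.7] [ 465. -348.   24.] [ 534. -338.   30.]
```

View pics/w2.png

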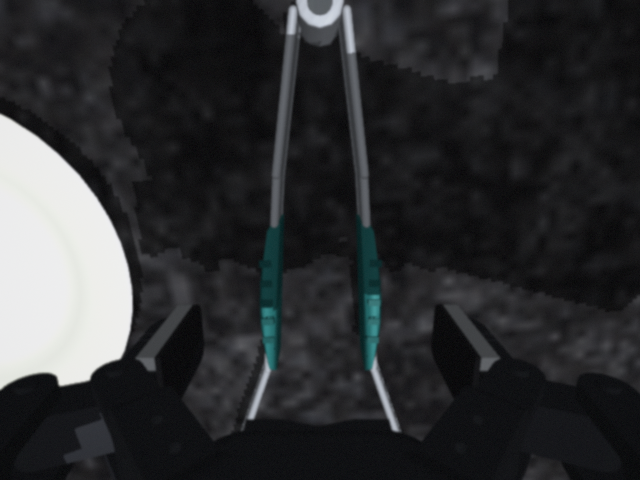

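```bash
python3 -m creep '[[[2,1,-10],[0,0,0],1],[[2,1,-25],[0,0,0],1],[[2,1,-35],[0,0,0],0.9],[[2,1,-38],[0,0,0],0.7],[[2,1,-38],[0,0,0],0.5],[[2,1,-38],[0,0,0],0.38],[[2,1,-38],[0,0,0],0.3],[[2,1,-38],[0,0,0],0.26],[[2,1,-38],[0,0,0],0.24],[[2,1,-38],[0,0,0],0.23],[[2,1,-38],[0,0,0],0.23],[[2,1,-38],[0,0,0],0.23]]'
python3 - <<'E'
from h import *
s=arm.read_state();p,d=arm.get_image("wrist");cv2.imwrite("pics/w3.png",p[:,:,::-1])
print(s["position"],s["contact_force"],s["gripper_width"])
E
```

```text
clock: 2.78
position: [496.7, -364.4, 3.4]
ee_rot: [0.528, 0.471, -0.471, -0.527]
contact_force: [-0.1, -0.9, 6.5]
gripper_width: 52.8
[ 496.72594106 -364.36109219    3.40354526] [-0.08390616 -0.87820122  6.48157876] 52.77983492106303
```

View pics/w3.png

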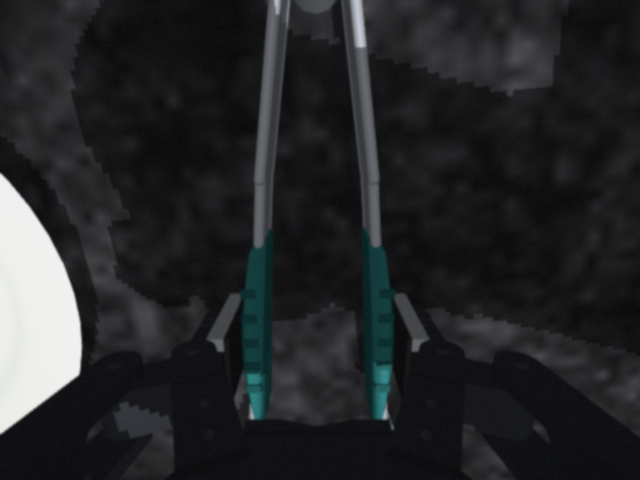

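The wrist view shows both pads against the grips at about (240,340) and (395,340). Next is a small lift to test the hold.

```bash
python3 -m creep '[[[0,0,0],[0,0,0],0.21],[[0,0,1],[0,0,0],0.2],[[0,0,4],[0,0,0],0.2],[[0,0,10],[0,0,0],0.2],[[0,0,18],[0,0,0],0.2],[[0,0,26],[0,0,0],0.2],[[0,0,32],[0,0,0],0.2],[[0,0,35],[0,0,0],0.2],[[0,0,35],[0,0,0],0.2],[[0,0,35],[0,0,0],0.2]]'
python3 - <<'E'
from h import *
s=arm.read_state()
print(s["position"],s["contact_force"],s["wrist_torque"],s["gripper_width"])
for n in("scene","top","wrist"):
    p,d=arm.get_image(n);cv2.imwrite(f"pics/{n}4.png",p[:,:,::-1]);K,W=cam(n,s)
    hsv=cv2.cvtColor(p,cv2.COLOR_RGB2HSV);H,S,V=[hsv[...,i].astype(int) for i in range(3)]
    k,l,st,c=cv2.connectedComponentsWithStats(((H>78)&(H<98)&(S>100)&(V>50)).astype(np.uint8))
    for i in range(1,k):
        if st[i,4]<15: continue
        vu=np.argwhere(l==i)[:,::-1];P=dep(K,W,vu,d);P=P[(P[:,2]<100)&(P[:,2]>30)]
        print(n,c[i].round(0),st[i],P.mean(0).round(1),np.percentile(P,3,axis=0).round(0),np.percentile(P,97,axis=0).round(0))
E
python3 -c "
import cv2
a=cv2.imread('pics/scene4.png')
cv2.imwrite('pics/c4.png',cv2.resize(a[120:270,340:500],None,fx=4,fy=4))"
```

```text
clock: 3.67
position: [495.9, -363.9, 37.6]
ee_rot: [0.528, 0.471, -0.471, -0.527]
contact_force: [0.4, 0.4, -1.5]
gripper_width: 51.2
[ 495.92463123 -363.90072823   37.56470106] [ 0.37063797  0.39700004 -1.50989567] [ 0.05260155  0.04938377 -0.00103667] 51.182862144865084
scene [372. 174.] [367 170  12  10  56] [ 619.  -332.    56.9] [ 601. -337.   40.] [ 638. -327.   70.]
top [427. 224.] [425 220   4   9  30] [ 621.  -420.7   58.5] [ 607. -425.   42.] [ 633. -418.   69.]
wrist [257. 330.] [ 246  242   22  178 2441] [ 490.6 -383.8   61.4] [ 463. -389.   60.] [ 523. -378.   63.]
wrist [378. 331.] [ 367  243   23  177 2600] [ 495.6 -343.2   61.5] [ 467. -347.   60.] [ 527. -340.   63.]
```

View pics/c4.png

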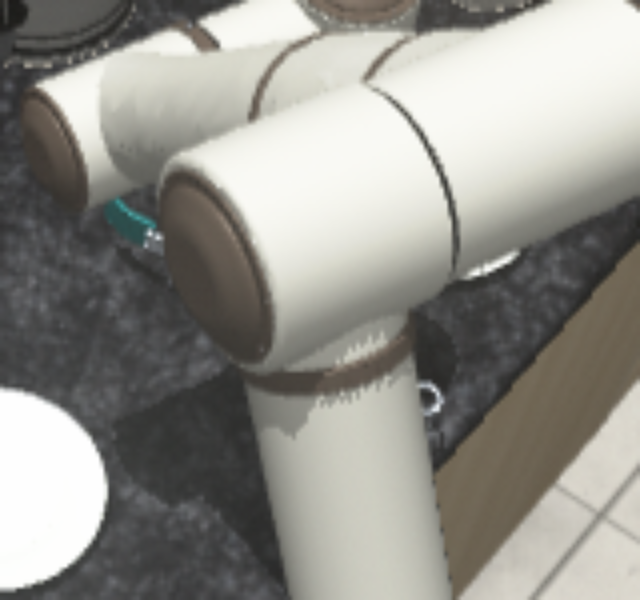

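View pics/wrist4.png

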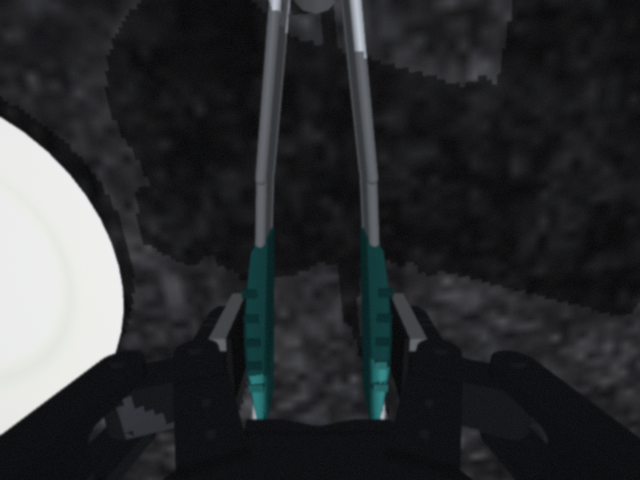

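The tongs hang level and held: Fz is -1.5 N, which is their weight, and the width is 51 mm. Keeping the heading of -0.11 also lines up with the rack. I'll lift first, then carry.

```bash
python3 -m creep '[[[0,3,12],[0,0,0],0.2],[[-1,9,28],[0,0,0],0.2],[[-2,19,44],[0,0,0],0.2],[[-3,33,56],[0,0,0],0.2],[[-5,51,62],[0,0,0],0.2],[[-7,73,65],[0,0,0],0.2],[[-9,98,65],[0,0,0],0.2],[[-11,124,65],[0,0,0],0.2],[[-13,150,65],[0,0,0],0.2],[[-15,176,65],[0,0,0],0.2],[[-18,202,65],[0,0,0],0.2],[[-20,228,65],[0,0,0],0.2]]' && python3 -m creep '[[[-2,26,0],[0,0,0],0.2],[[-4,52,0],[0,0,0],0.2],[[-7,78,0],[0,0,0],0.2],[[-9,104,0],[0,0,0],0.2],[[-11,130,0],[0,0,0],0.2],[[-13,156,0],[0,0,0],0.2],[[-15,182,0],[0,0,0],0.2],[[-18,206,0],[0,0,0],0.2],[[-20,226,0],[0,0,0],0.2],[[-22,242,0],[0,0,0],0.2],[[-24,254,0],[0,0,0],0.2],[[-25,260,0],[0,0,0],0.2]]'
python3 - <<'E'
from h import *
s=arm.read_state()
print(s["position"],s["contact_force"],s["wrist_torque"],s["gripper_width"])
for n in("scene","top","wrist"):
    p,d=arm.get_image(n);cv2.imwrite(f"pics/{n}5.png",p[:,:,::-1])
E
```

```text
clock: 4.82
position: [475.6, -134.7, 103.1]
ee_rot: [0.528, 0.471, -0.471, -0.527]
contact_force: [0.1, -0.0, -0.7]
gripper_width: 51.2
clock: 5.82
position: [451.0, 125.6, 103.1]
ee_rot: [0.527, 0.472, -0.471, -0.527]
contact_force: [-0.4, -0.3, -1.1]
gripper_width: 51.4
[450.95537088 125.61996399 103.09295941] [-0.3907474  -0.2960093  -1.05631763] [-0.0295874  -0.01746259 -0.01395273] 51.367581033815824
```

View pics/scene5.png

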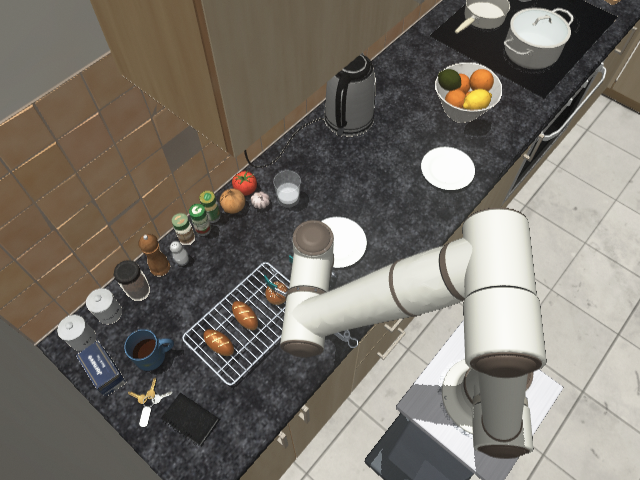

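View pics/top5.png

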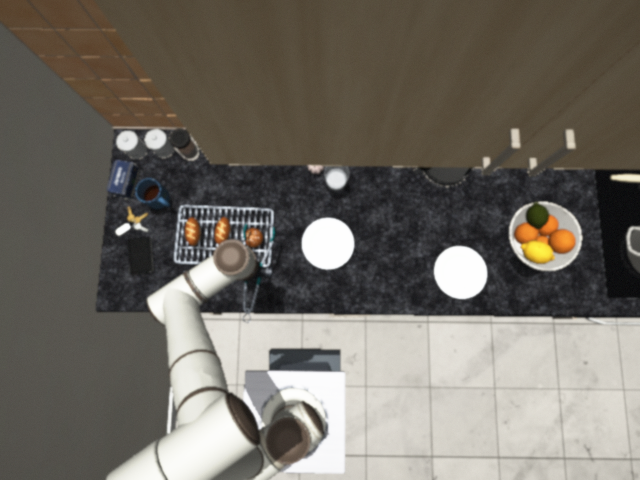

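View pics/wrist5.png

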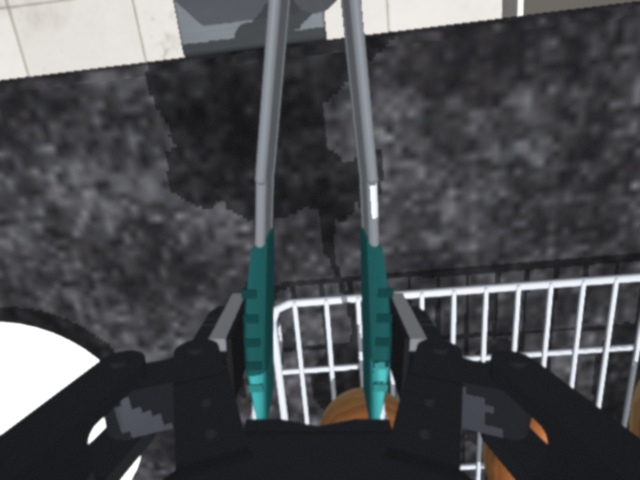

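```bash
python3 -m creep '[[[0,5,0],[0,0,0],0.2],[[0,15,0],[0,0,0],0.2],[[0,25,0],[0,0,0],0.2],[[0,31,0],[0,0,0],0.2],[[0,33,0],[0,0,0],0.2],[[0,33,0],[0,0,0],0.2],[[0,33,0],[0,0,0],0.2]]'
python3 - <<'E'
from h import *
s=arm.read_state()
print(s["position"],s["contact_force"],s["gripper_width"])
for n in("scene","top","wrist"):
    p,d=arm.get_image(n);cv2.imwrite(f"pics/{n}6.png",p[:,:,::-1]);K,W=cam(n,s)
    np.savez(n+"6.npz",p=p,d=d)
    hsv=cv2.cvtColor(p,cv2.COLOR_RGB2HSV);H,S,V=[hsv[...,i].astype(int) for i in range(3)]
    k,l,st,c=cv2.connectedComponentsWithStats(((H>78)&(H<98)&(S>90)&(V>40)).astype(np.uint8))
    for i in range(1,k):
        if st[i,4]<12: continue
        vu=np.argwhere(l==i)[:,::-1];P=dep(K,W,vu,d);P=P[(P[:,2]<180)&(P[:,2]>85)]
        if len(P)>3:print(n,c[i].round(1),st[i],P.mean(0).round(1),np.percentile(P,3,axis=0).round(0),np.percentile(P,97,axis=0).round(0))
a=cv2.imread('pics/top6.png')[190:330,210:310];b=cv2.imread('pics/scene6.png')[240:380,220:370]
cv2.imwrite('pics/c6.png',np.hstack([cv2.resize(a,(400,560),interpolation=2),cv2.resize(b,(400,560),interpolation=2)]))
E
```

```text
clock: 6.55
position: [450.8, 157.1, 102.2]
ee_rot: [-0.527, -0.471, 0.471, 0.527]
contact_force: [-0.1, 0.2, -1.2]
gripper_width: 51.4
[450.78214847 157.11533689 102.18102322] [-0.13969406  0.23749439 -1.22749377] 51.35706581835491
scene [261.2 291.3] [256 283  13  15  64] [573.  188.3 123.1] [554. 184. 107.] [593. 191. 133.]
top [234.2 230.5] [232 225   6  14  52] [576.8 186.2 126.8] [555. 183. 112.] [594. 191. 134.]
top [262.8 233.1] [261 227   4  14  33] [567.1  99.  129.4] [548.  96. 120.] [587. 103. 134.]
top [250.2 264.8] [249 263   3   5  12] [470.1 130.7 141.6] [462. 124. 127.] [476. 135. 177.]
top [248.  280.7] [246 278   5   6  23] [424.  138.3 122.5] [417. 135. 104.] [431. 142. 130.]
wrist [259.5 326.9] [ 241  229   33  192 4616] [445.4 137.7 123.7] [417. 132. 108.] [478. 144. 128.]
wrist [375.  326.3] [ 360  228   34  193 4567] [449.7 177.2 123.6] [421. 173. 107.] [482. 182. 128.]
```

View pics/c6.png

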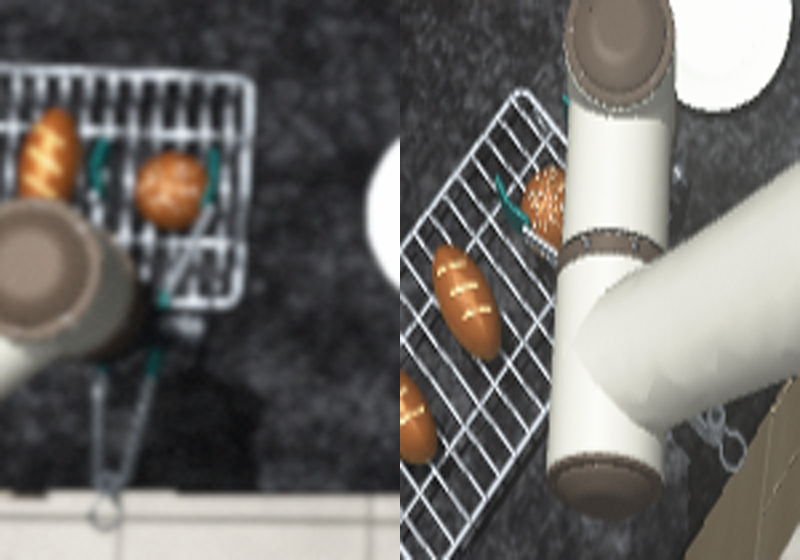

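View pics/wrist6.png

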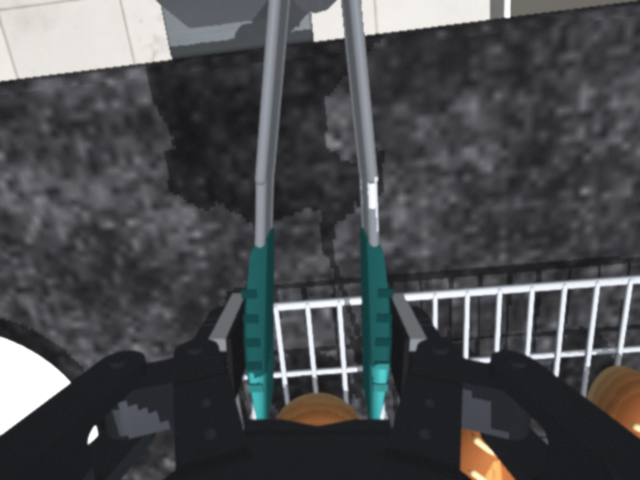

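Heads straddle the roll from above: their midpoint is (571,142.6) and the roll is at (571.5,143.7). The crop shows the left head between the round and the long roll, clear of both. I'll go down in stages.

```bash
python3 -m creep '[[[0,1,-5],[0,0,0],0.2],[[0,1,-14],[0,0,0],0.2],[[0,1,-24],[0,0,0],0.2],[[0,1,-32],[0,0,0],0.2],[[0,1,-38],[0,0,0],0.2],[[0,1,-42],[0,0,0],0.2],[[0,1,-42],[0,0,0],0.2],[[0,1,-42],[0,0,0],0.2]]'
python3 - <<'E'
from h import *
s=arm.read_state()
print(s["position"],s["contact_force"],s["gripper_width"])
for n in("scene","top"):
    p,d=arm.get_image(n);cv2.imwrite(f"pics/{n}7.png",p[:,:,::-1]);K,W=cam(n,s)
    hsv=cv2.cvtColor(p,cv2.COLOR_RGB2HSV);H,S,V=[hsv[...,i].astype(int) for i in range(3)]
    k,l,st,c=cv2.connectedComponentsWithStats(((H>78)&(H<98)&(S>90)&(V>40)).astype(np.uint8))
    for i in range(1,k):
        if st[i,4]<12: continue
        vu=np.argwhere(l==i)[:,::-1];P=dep(K,W,vu,d);P=P[(P[:,2]<180)&(P[:,2]>40)]
        if len(P)>3:print(n,c[i].round(1),st[i],P.mean(0).round(1),np.percentile(P,3,axis=0).round(0),np.percentile(P,97,axis=0).round(0))
    m=((H>5)&(H<20)&(S>100)&(V>80))
    vu=np.argwhere(m)[:,::-1];P=dep(K,W,vu,d);q=(P[:,2]>30)&(P[:,2]<90)&(P[:,1]>105)&(P[:,1]<185)&(P[:,0]>520)&(P[:,0]<620)
    print(n,"roll",P[q].min(0),P[q].max(0),np.percentile(P[q],50,axis=0))
a=cv2.imread('pics/top7.png')[190:330,210:310];b=cv2.imread('pics/scene7.png')[240:380,220:370]
cv2.imwrite('pics/c7.png',np.hstack([cv2.resize(a,(400,560),interpolation=2),cv2.resize(b,(400,560),interpolation=2)]))
E
```

```text
clock: 7.37
position: [451.0, 158.0, 60.1]
ee_rot: [0.527, 0.471, -0.471, -0.527]
contact_force: [0.7, -0.8, -2.2]
gripper_width: 51.4
[450.99513741 158.02269908  60.1062535 ] [ 0.65387307 -0.83136275 -2.18045045] 51.37971289256866
scene [262.5 298.3] [257 291  13  14  56] [573.4 188.8  81.9] [555. 184.  67.] [596. 192.  91.]
scene roll [543.38793627 114.01225514  36.37364057] [601.42539187 173.00010226  75.25606649] [568.36279997 152.515628    61.9477793 ]
top [236.8 233.5] [234 227   6  15  55] [576.5 187.2  81.8] [554. 184.  65.] [596. 190.  92.]
top [264.  236.3] [261 230   6  14  44] [567.  100.6  84.2] [547.  97.  69.] [588. 106.  93.]
top [249.6 281.7] [248 279   4   7  18] [424.5 140.3  83.1] [416. 137.  74.] [432. 143.  90.]
top roll [542.00556393 114.94473156  47.01834166] [601.63917861 171.02258535  76.80374432] [568.88709476 141.48325781  64.02421681]
```

View pics/c7.png

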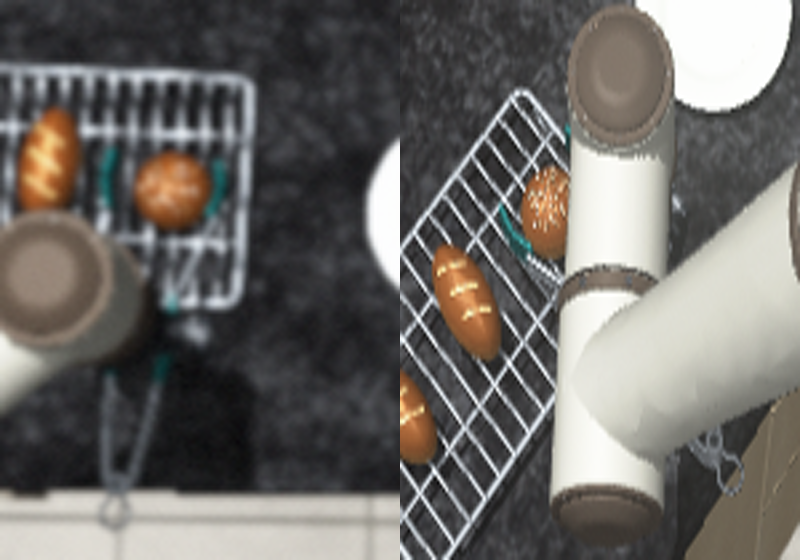

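```bash
python3 -m creep '[[[0,0,-4],[0,0,0],0.2],[[0,0,-11],[0,0,0],0.2],[[0,0,-19],[0,0,0],0.2],[[0,0,-25],[0,0,0],0.2],[[0,0,-29],[0,0,0],0.2],[[0,0,-30],[0,0,0],0.2],[[0,0,-30],[0,0,0],0.2],[[0,0,-30],[0,0,0],0.2]]'
python3 - <<'E'
from h import *
s=arm.read_state()
print(s["position"],s["contact_force"],s["wrist_torque"],s["gripper_width"])
for n in("scene","top"):
    p,d=arm.get_image(n);cv2.imwrite(f"pics/{n}8.png",p[:,:,::-1])
a=cv2.imread('pics/top8.png')[190:330,210:310];b=cv2.imread('pics/scene8.png')[240:380,220:370]
cv2.imwrite('pics/c8.png',np.hstack([cv2.resize(a,(400,560),interpolation=2),cv2.resize(b,(400,560),interpolation=2)]))
E
```

```text
clock: 8.13
position: [451.0, 158.1, 30.3]
ee_rot: [0.527, 0.471, -0.471, -0.527]
contact_force: [0.3, -0.8, -0.0]
gripper_width: 51.2
[451.03769382 158.12132682  30.26589764] [ 0.34721979 -0.76216448 -0.02000112] [-0.03626899  0.04157834  0.02574803] 51.22788619414074
```

View pics/c8.png

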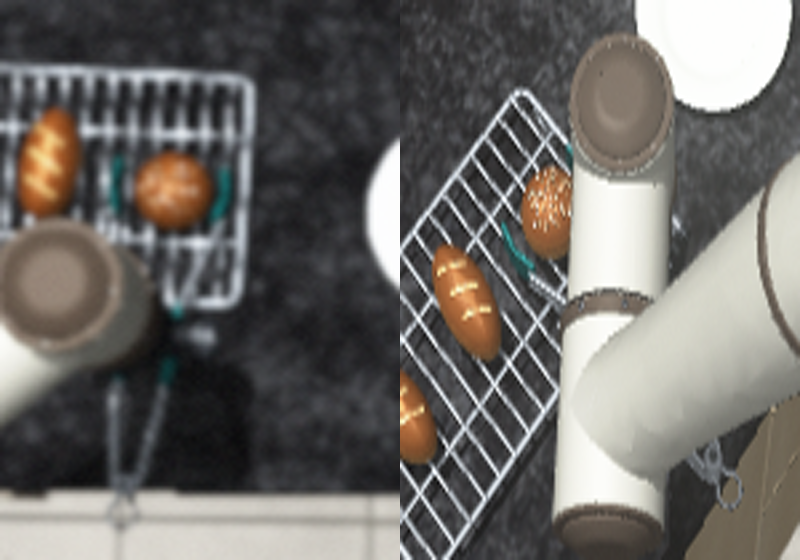

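Heads enclose the roll with even gaps on both sides. I'll close gradually, rising 2 mm to offset the forward swing of the pads.

```bash
python3 -m creep '[[[0,0,1],[0,0,0],0.2],[[0,0,1],[0,0,0],0.16],[[0,0,1.5],[0,0,0],0.12],[[0,0,1.5],[0,0,0],0.08],[[0,0,2],[0,0,0],0.04],[[0,0,2],[0,0,0],0.0],[[0,0,2],[0,0,0],-0.03],[[0,0,2],[0,0,0],-0.06],[[0,0,2],[0,0,0],-0.06],[[0,0,2],[0,0,0],-0.06]]'; python3 -m creep '[[[0,0,0],[0,0,0],-0.08],[[0,0,0],[0,0,0],-0.1],[[0,0,0],[0,0,0],-0.1]]'; python3 -m creep '[[[0,0,0],[0,0,0],-0.12],[[0,0,0],[0,0,0],-0.14],[[0,0,0],[0,0,0],-0.14]]'
python3 - <<'E'
from h import *
s=arm.read_state()
print(s["position"],s["contact_force"],s["wrist_torque"],s["gripper_width"])
for n in("scene","top","wrist"):
    p,d=arm.get_image(n);cv2.imwrite(f"pics/{n}9.png",p[:,:,::-1])
a=cv2.imread('pics/top9.png')[190:330,210:310];b=cv2.imread('pics/scene9.png')[240:380,220:370]
cv2.imwrite('pics/c9.png',np.hstack([cv2.resize(a,(400,560),interpolation=2),cv2.resize(b,(400,560),interpolation=2)]))
E
```

```text
clock: 9.07
position: [450.9, 158.0, 32.3]
ee_rot: [-0.527, -0.471, 0.471, 0.528]
contact_force: [-0.6, 0.2, -0.6]
gripper_width: 40.3
clock: 9.32
position: [450.9, 158.0, 32.3]
ee_rot: [-0.527, -0.471, 0.471, 0.527]
contact_force: [0.3, -0.5, -1.9]
gripper_width: 38.7
clock: 9.57
position: [450.9, 158.0, 32.3]
ee_rot: [-0.527, -0.471, 0.471, 0.527]
contact_force: [-1.5, 0.0, 0.5]
gripper_width: 37.5
[450.86567345 158.04469799  32.3325    ] [-1.47777655  0.0292291   0.53952882] [-0.00229585  0.05460134 -0.00695612] 37.52708310392736
```

View pics/c9.png

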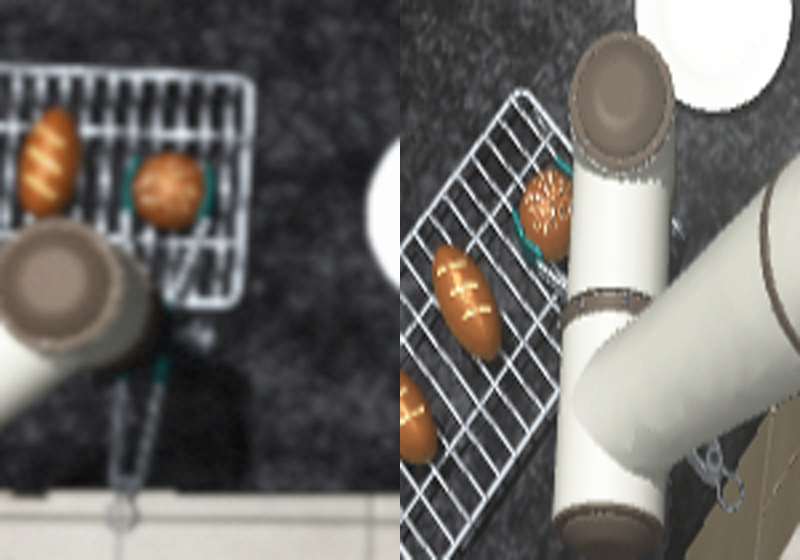

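View pics/wrist9.png

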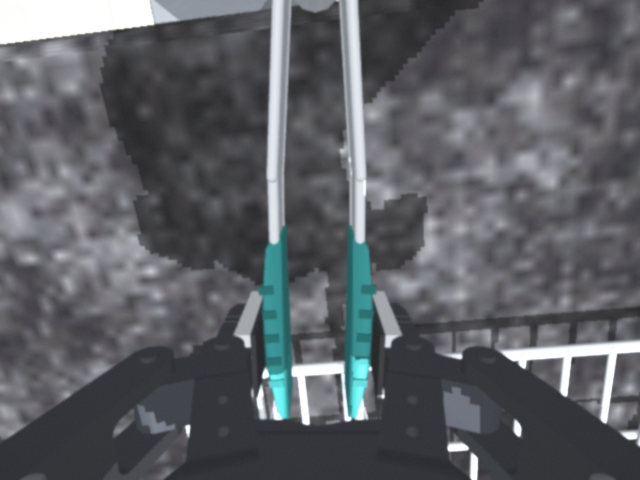

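```bash
python3 -m creep '[[[0,0,0],[0,0,0],-0.16],[[0,0,0],[0,0,0],-0.18],[[0,0,0],[0,0,0],-0.18],[[0,0,0],[0,0,0],-0.18]]'; python3 -m creep '[[[0,0,0],[0,0,0],-0.18],[[0,0,1],[0,0,0],-0.18],[[0,0,3],[0,0,0],-0.18],[[0,0,7],[0,0,0],-0.18],[[0,0,12],[0,0,0],-0.18],[[0,0,17],[0,0,0],-0.18],[[0,0,20],[0,0,0],-0.18],[[0,0,20],[0,0,0],-0.18],[[0,0,20],[0,0,0],-0.18]]'
python3 - <<'E'
from h import *
s=arm.read_state()
print(s["position"],s["contact_force"],s["wrist_torque"],s["gripper_width"])
for n in("scene","top"):
    p,d=arm.get_image(n);cv2.imwrite(f"pics/{n}10.png",p[:,:,::-1]);K,W=cam(n,s)
    hsv=cv2.cvtColor(p,cv2.COLOR_RGB2HSV);H,S,V=[hsv[...,i].astype(int) for i in range(3)]
    m=((H>5)&(H<20)&(S>100)&(V>80))
    vu=np.argwhere(m)[:,::-1];P=dep(K,W,vu,d);q=(P[:,2]>30)&(P[:,2]<110)&(P[:,1]>105)&(P[:,1]<185)&(P[:,0]>520)&(P[:,0]<620)
    print(n,"roll",P[q].min(0),P[q].max(0),np.percentile(P[q],50,axis=0))
a=cv2.imread('pics/top10.png')[190:330,210:310];b=cv2.imread('pics/scene10.png')[240:380,220:370]
cv2.imwrite('pics/c10.png',np.hstack([cv2.resize(a,(400,560),interpolation=2),cv2.resize(b,(400,560),interpolation=2)]))
E
```

```text
clock: 10.05
position: [450.9, 158.1, 32.4]
ee_rot: [-0.527, -0.471, 0.471, 0.527]
contact_force: [-1.9, -0.3, 0.0]
gripper_width: 36.8
clock: 10.8
position: [451.1, 158.2, 52.7]
ee_rot: [-0.527, -0.471, 0.471, 0.528]
contact_force: [-0.1, -0.7, -2.2]
gripper_width: 36.6
[451.05369305 158.1545603   52.66713684] [-0.12673599 -0.70982521 -2.17139155] [-0.00143751  0.09836991  0.01072377] 36.63810963548087
scene roll [541.51000943 116.14744724  54.91808816] [600.83897461 172.28909998  93.42611106] [567.32109234 152.29796542  81.51221194]
top roll [542.08109511 118.12350669  61.17684544] [599.52048486 173.70311946  99.11831343] [568.48158251 144.10117123  83.72208355]
```

View pics/c10.png

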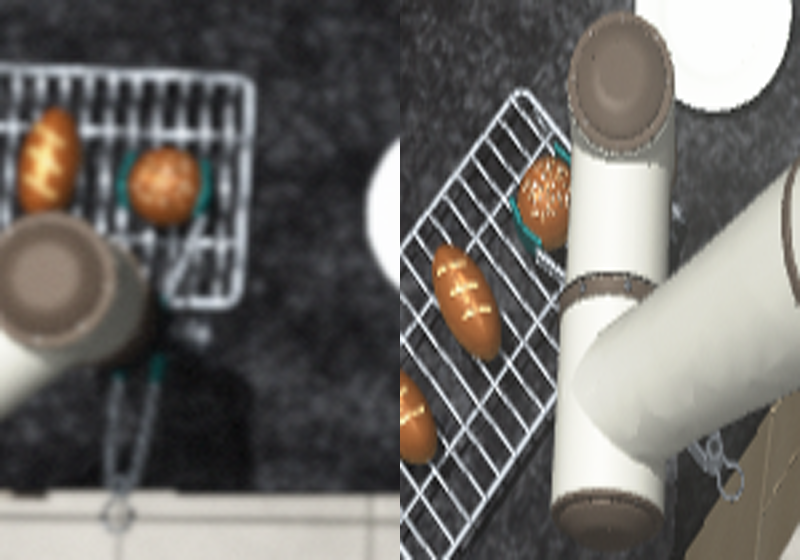

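The roll is off the rack: its top rose 20 mm and Fz is -2.2 N, against about 2.0 N for tongs plus roll. I'll raise it by 56 and carry it to the plate centre.

```bash
python3 -m creep '[[[0,0,3],[0,0,0],-0.18],[[0,0,9],[0,0,0],-0.18],[[0,0,18],[0,0,0],-0.18],[[0,-2,29],[0,0,0],-0.18],[[0,-6,40],[0,0,0],-0.18],[[0,-13,49],[0,0,0],-0.18],[[-1,-23,54],[0,0,0],-0.18],[[-1,-36,56],[0,0,0],-0.18],[[-2,-51,56],[0,0,0],-0.18],[[-3,-67,56],[0,0,0],-0.18],[[-3,-84,56],[0,0,0],-0.18],[[-4,-101,56],[0,0,0],-0.18]]' && python3 -m creep '[[[-1,-17,0],[0,0,0],-0.18],[[-1,-34,0],[0,0,0],-0.18],[[-2,-51,0],[0,0,0],-0.18],[[-3,-68,0],[0,0,0],-0.18],[[-4,-85,0],[0,0,0],-0.18],[[-4,-101,0],[0,0,0],-0.18],[[-5,-115,0],[0,0,0],-0.18],[[-5,-127,0],[0,0,0],-0.18],[[-6,-136,0],[0,0,0],-0.18],[[-6,-142,0],[0,0,0],-0.18],[[-6,-145,0],[0,0,0],-0.18],[[-6,-145,0],[0,0,0],-0.18]]' && python3 -m creep '[[[0,0,0],[0,0,0],-0.18],[[0,0,0],[0,0,0],-0.18],[[0,0,0],[0,0,0],-0.18]]'
cat > chk.py <<'E'
from h import *
import sys
t=sys.argv[1]
s=arm.read_state()
print(s["clock"],s["position"],s["contact_force"],s["wrist_torque"],s["gripper_width"])
for n in("scene","top"):
    p,d=arm.get_image(n);cv2.imwrite(f"pics/{n}{t}.png",p[:,:,::-1]);K,W=cam(n,s)
    hsv=cv2.cvtColor(p,cv2.COLOR_RGB2HSV);H,S,V=[hsv[...,i].astype(int) for i in range(3)]
    vu=np.argwhere((H>5)&(H<20)&(S>100)&(V>80))[:,::-1];P=dep(K,W,vu,d);q=(P[:,2]>60)&(P[:,2]<170)&(P[:,1]>-150)&(P[:,1]<-50)&(P[:,0]>510)&(P[:,0]<610)
    print(n,"roll",q.sum(),np.percentile(P[q],1,axis=0).round(1),np.percentile(P[q],99,axis=0).round(1))
    vu=np.argwhere((V>215)&(S<30))[:,::-1];P=dep(K,W,vu,d);q=(P[:,2]>-5)&(P[:,2]<25)&(P[:,1]>-200)&(P[:,1]<0)&(P[:,0]>460)&(P[:,0]<660)
    print(n,"plate",q.sum(),np.percentile(P[q],1,axis=0).round(1),np.percentile(P[q],99,axis=0).round(1))
a=cv2.imread(f'pics/top{t}.png')[160:320,150:390];b=cv2.imread(f'pics/scene{t}.png')[140:400,170:430]
cv2.imwrite(f'pics/c{t}.png',np.hstack([cv2.resize(a,(400,400),interpolation=2),cv2.resize(b,(400,400),interpolation=2)]))
E
python3 chk.py 11
```

```text
clock: 11.9
position: [446.2, 55.2, 108.1]
ee_rot: [-0.527, -0.47, 0.471, 0.528]
contact_force: [0.4, 0.2, -1.7]
gripper_width: 36.7
clock: 12.9
position: [440.7, -88.5, 108.2]
ee_rot: [-0.528, -0.471, 0.471, 0.528]
contact_force: [-0.6, -0.5, -1.2]
gripper_width: 37.1
clock: 13.15
position: [441.0, -87.5, 108.3]
ee_rot: [-0.527, -0.471, 0.471, 0.527]
contact_force: [0.5, -1.1, -1.2]
gripper_width: 36.8
13.15 [441.01942323 -87.53348581 108.32902275] [ 0.49340017 -1.14133822 -1.20837858] [ 0.04958373  0.12090418 -0.01232874] 36.82235220262887
scene roll 60 [ 567.3 -112.3  122.5] [590.3 -75.6 147.4]
scene plate 309 [ 482.6 -136.4    3.1] [644.6 -26.4  20.9]
top roll 236 [ 536.6 -124.9  127.1] [583.  -73.  149.4]
top plate 971 [ 5.054e+02 -1.816e+02  2.000e-01] [643.6 -18.3  21.5]
```

View pics/c11.png

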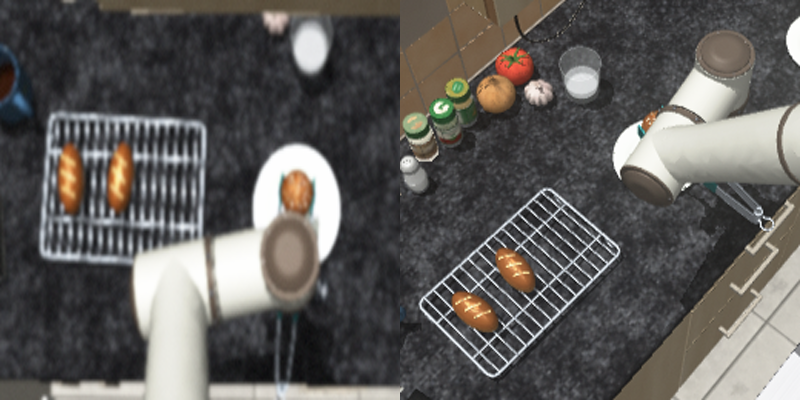

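```bash
python3 - <<'E'
from h import *
a=cv2.imread('pics/top11.png')[205:275,290:370];b=cv2.imread('pics/scene11.png')[205:275,300:380]
cv2.imwrite('pics/c12.png',np.hstack([cv2.resize(a,(400,350),interpolation=2),cv2.resize(b,(400,350),interpolation=2)]))
s=arm.read_state()
n="top";p,d=arm.get_image(n);K,W=cam(n)
hsv=cv2.cvtColor(p,cv2.COLOR_RGB2HSV);H,S,V=[hsv[...,i].astype(int) for i in range(3)]
vu=np.argwhere(np.ones((480,640)))[:,::-1];P=dep(K,W,vu,d)
q=(P[:,2]>105)&(P[:,2]<165)&(P[:,1]>-160)&(P[:,1]<-40)&(P[:,0]>530)&(P[:,0]<620)
for x in range(530,605,6):
    r=q&(abs(P[:,0]-x)<3)&(abs(P[:,1]+100)<10)
    print(x,r.sum(),P[r,2].mean().round(1) if r.any() else None)
for y in range(-140,-55,6):
    r=q&(abs(P[:,1]-y)<3)&(abs(P[:,0]-561)<8)
    print(y,r.sum(),P[r,2].mean().round(1) if r.any() else None)
E
```

```text
530 0 None
536 4 134.3
542 14 137.6
548 14 142.2
554 18 143.9
560 11 144.5
566 17 145.6
572 10 144.1
578 14 142.7
584 10 139.4
590 9 130.1
596 0 None
602 0 None
-140 0 None
-134 9 132.7
-128 8 133.3
-122 10 137.4
-116 10 140.8
-110 10 145.2
-104 11 145.0
-98 11 145.5
-92 11 144.8
-86 10 142.6
-80 11 139.3
-74 10 133.0
-68 11 131.6
-62 0 None
-56 0 None
```

View pics/c12.png

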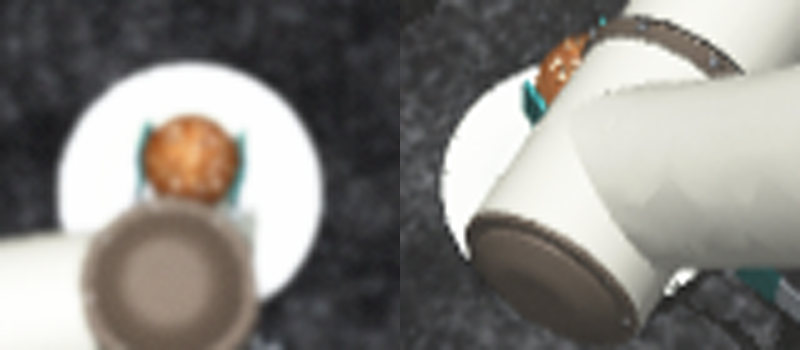

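The roll is level over the plate, with its top at 145.5 mm, so its underside is about 99.5 mm up. Its centre is about (563,-100) and the plate's is (561.5,-100.5). A quick check that nothing else moved, and I'll hand in.

```bash
python3 - <<'E'
from h import *
A=np.load("top0.npz")["p"];p,d=arm.get_image("top")
D=cv2.GaussianBlur(cv2.absdiff(A,p).max(2),(3,3),0)
for nm,(x,y,w,h) in dict(longs=(180,212,55,38),rack=(172,200,60,72),tumbler=(322,165,30,28),plate_far_edge=(298,214,60,12)).items():
    print(nm,(D[y:y+h,x:x+w]>50).sum())
s=arm.read_state();print(s["clock"],s["gripper_width"],s["contact_force"])
arm.job_done()
E
```

```text
longs 0
rack 22
tumbler 0
plate_far_edge 0
13.35 36.59771104755851 [ 1.04227017  0.29274061 -2.26629251]
the job is handed in; nothing more can be done
```

The round seeded roll is held in the tongs over the middle of the left side plate, and I handed the job in there at about 13.4 s. I picked the tongs up by their grips, lowered the open heads round the roll on the rack, closed them, lifted it and carried it across.

**Last checks**
- **Roll position:** its top is at about 145.5 mm, which puts the underside at about 99.5 mm. It looks level and its centre is about (563, -100), against (561.5, -100.5) for the plate.
- **Grip:** the width is steady at about 36.6 mm. The last reading of -2.3 N vertical force fits the weight of tongs plus roll.
- **Other items:** the long rolls, tumbler and far edge of the plate show no change from the first picture. The rack area had 22 changed pixels. I took these to be arm or shadow at the edge and did not look further.

**Readings that disagreed**
- **Grip width:** it closed below the stated 40 mm, to about 36.6 mm, probably because something gives slightly under the squeeze.
- **Vertical force:** it read about 0 N just before closing, so the tongs may have rested lightly on the rack. I raised them 2 mm as I closed. It also read only about -1.2 N for a moment after the carry.

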